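# Clamp a sample tube in the V cradle of a cell bench

### The job

Take the long steel sample tube from its wooden rest and lower it gently into the V cradle of the cell bench, keeping hold of it until it has bedded in the Vs, then let go so that it lies centred and free. Then slide the clamp carriage up by its black post and push the tube along the cradle until the sprung face of the white head is pressed in about half-way - the head may stand anywhere on its track and must not be driven to its stop - and leave the tube clamped there on its own. Do not drop the tube or ram it into the cradle, and leave the glassware and other things on the bench where they are.

Things in the scene. Friction and masses are not known exactly. Their poses are not given: they have to be found in the camera images.
- tube_mid (a point): Centre of the long steel sample tube: plain round, 32 mm diameter, 150 mm long, 0.2 to 0.42 kg; x axis along the tube (both ends alike). It starts lying in the wooden rest, its centre 40 mm above the table and within 5 mm of the rest's middle.
- rest: Fixed wooden rest that the tube starts in: board 160 x 90 mm, 12 mm thick; origin on the table under its centre, x along the tube. Two wooden Vs, 56 mm wide, stand 38 to 62 mm either side of its middle, so the middle of the tube is free for fingers.
- fixture: The cell bench, fixed. Origin on the table under the middle of the cradle; x along the cradle towards the white head (clamp carriage at the -x end), z up. Its bed (390 x 84 mm) has been set to any height in a 30 mm range, NOT reported: a bedded tube's axis lies straight above the fixture's x axis, 86 to 116 mm over the table; find it by touch. The bed's top is 42 mm below that axis.
- cradle (a point): Point on the table under the middle of the cradle, axes as the fixture's. Two steel 90 degree Vs: x = -62 to -32 mm and +32 to +66 mm (the gap between is for fingers), 56 mm wide outside, mouth 43 mm, top edges 3 mm below the bedded tube's axis. Both stand on one spring: firm up to about 7 N of load (tube's weight included), then 1 mm per 2.5 N over 8 mm.
- head_track (a point): Point on the table at x = +81 mm of the fixture, axes as the fixture's. The white head (72 mm wide, 46 mm higher than the tube axis) carries on the tube axis a sprung steel face, 26 mm diameter, looking to -x. The unpressed face stands 0 to 18 mm beyond this point in x, NOT reported. It yields from 1 N, then 1 mm per 0.8 N over 10 mm; about half-way is 5 mm, 5 N.
- carriage (a joint): Clamp carriage, m along the cradle towards the head, 0 to 0.1. At 0 its ram's end (24 mm diameter, on the tube axis) is at x = -130 mm of the fixture and its black post's axis at x = -168 mm, y = 0. Post: round, 18 mm, upright, from 14 to 58 mm above a bedded tube's axis. The carriage drags with about 10 N and stays where left; the tube drags 1 to 5 N in the Vs.
- beaker: Bystander: glass beaker, 68 mm diameter, 85 mm high, origin under its centre.
- jar: Bystander: glass jar with white cap, 64 mm diameter, 85 mm high, origin under its centre.
- bottle: Bystander: amber bottle, 68 mm diameter, 150 mm high, origin under its centre.
- short_cell: Bystander: short thick steel cell standing on end, 48 mm diameter, 60 mm high, origin under its centre.
- weight: Bystander: small brass calibration weight standing on the table close beside the cell bench, 32 mm diameter, 45 mm high, origin under its centre.
- wash_bottle: Bystander: small white wash bottle with blue cap, 66 mm diameter, 120 mm high, origin under its centre.
Not all that is in view belongs to the job. What is shaped like the part that bears tube_mid but orange or purple is not meant.

How it is judged:
By the outcome, as a careful person would: the job done as asked, in the order asked, and still so for the second after the job is handed in, with the robot touching nothing.
It also fails if it takes over 72 s, if anything falls off the work surface, if the arm or the gripper's body presses on something with over 40 N, if the wrist force passes 120 N, or if a joint passes its speed limit or range.

### The arm

A 6-joint arm with a two-finger parallel gripper is mounted at the origin on the work surface. World frame = base frame: x ahead of the robot, y to its left, z up, the work surface at z = 0. Lengths are in m, angles in rad, forces in N, time in s.
With the tool pointing down it reaches from about 0.375 to 0.925 m from the base axis. Payload 5.7 kg.
Tool frame: the origin (TCP) lies midway between the tips of the shut fingers; the grasp point (between the pads) lies robot.pinch_z behind it (robot.pinch_z is the distance from the TCP to the grasp point, in m); z points along the fingers, y is the line along which they close (so a half turn about z gives the same grasp; the last joint's range is limited). The gripper opens to 88 mm and grips with 3 to 60 N. Pads are 20 mm wide; open, the fingers measure 115 mm over their backs; the gripper's body (75 mm by 178 mm) begins 61 mm behind the grasp point.
Start: joints at [-1.305, 0.359, 1.51, -0, 1.272, -0.115], TCP at [0.223, -0.557, 0.223] pointing down, gripper open.
Joint ranges: [-2.97, 2.97], [-1.01, 2.36], [0.21, 2.38], [-0.96, 4.11], [0.2, 2.71], [-2.98, 2.98]. Speed limits (rad/s): [2.39, 2.39, 3.14, 3.14, 3.14, 3.14].

### API

Orientations are given as a unit quaternion [x, y, z, w].
In Python, from station import read_state, optics, job, robot gives the robot as it stands.
- The arm moves only by the tool carry_out, never from a script. Its argument "plan" is a list of rows, each an object of numbers: "dx", "dy", "dz": the shift along the tool's x, y, z in m; "yaw": the turn about the tool's z in degrees. A call has exactly 8 rows; each row is the pose to reach, as a shift and turn from the pose commanded when the call began, along the tool's axes at that moment; what a row does not reach only later rows make up. A row lasts 1/8 s, in which the tool goes at most 62.5 mm and 10.7 degrees, less where a joint would pass 70% of its speed; a pose out of reach is approached as far as the arm can. A call with a gripper value outside its range is refused whole. "fingers" is the opening, from -1 (shut) to 1 (fully open), set as the call begins (left out, the last holds). The fingers move at their own pace and stop on an object; "squeeze" is the grip in N (left out, the last holds). Time passes only in rows, so rows that repeat a pose let the fingers close, or fill a call up. It gives the time, the measured TCP pose, the force, the opening and the grip force at its end, in the units of the state.
- read_state(): the state, without advancing time (a new reading comes with each control period).
- optics.read_camera(name): name is "scene" or "top" or "wrist"; returns (picture, depth): 400x640x3 uint8, red, green, blue; 400x640 float32, m along the optical axis (not along the pixel's ray), 0 where there is no reading.
- optics.camera_info(name): a dict with "fx", "fy", "cx", "cy" (pixels), "extrinsics" (4x4, takes a point from world to camera coordinates). Camera axes: x right, y up, looking along -z (the intrinsics and any distortion apply to the point x, -y, -z); pixel columns grow to the right and rows downward; lengths in m; the calibration is good to about 2 mm. A picture is of the moment at which its call begins: read the wrist's pose just before it. camera_info takes no time and is no camera call; for the wrist camera it gives the pose at the moment of the call.
- job.sign_off(): hands the job in; it is judged then, once.
The state is a dict: "time": time; "joint_pos": joint angles; "qd": joint speeds; "effort": joint torques, N m; "ee_pos": TCP position; "tcp_rot": TCP orientation; "force": force on the tool from outside, world axes, zero at the start; "torque": the same for the moment, N m; "finger_gap": finger opening in m; "grip_force": force on a finger pad.
Only numpy, scipy, OpenCV 4.12 (cv2) and the standard library are available. Lean on these libraries where they do the work, as an engineer would, in place of code of your own. Each camera call takes 0.05 s, during which the arm holds its last target. There are 200 camera calls.

## Working session

There is one attempt and no reset: what is moved stays moved. The work goes in short steps, Python scripts to look and compute and a tool call to move; the robot and the scene stay as the last step left them, time stands still between calls to the robot, and variables do not carry over. Pictures are saved under pics/ and viewed, at most 10 in all, crops included, and the job is handed in when it is done.

Besides the shell and the picture viewer there is one more tool, called after "Request:" as name([rows], argument=value, ...), one row to a line, values as JSON. carry_out: Moves the arm, as the interface text tells. Its arguments: {"type":"object","properties":{"plan":{"type":"array","items":{"type":"object","properties":{"dx":{"type":"number"},"dy":{"type":"number"},"dz":{"type":"number"},"yaw":{"type":"number"}}}},"fingers":{"type":"number"},"squeeze":{"type":"number"}},"required":["plan"]}

```bash
mkdir -p pics; cat > h.py <<'E'
import numpy as np, cv2
from station import read_state, optics, job, robot
def save(n,f):
    p,d=optics.read_camera(n); c=optics.camera_info(n)
    cv2.imwrite('pics/'+f+'.png',p[:,:,::-1]); np.savez('pics/'+f+'.npz',p=p,d=d,**{k:np.array(v) for k,v in c.items() if k in('fx','fy','cx','cy','extrinsics')})
def world(f):
    z=np.load('pics/'+f+'.npz'); d=z['d']; v,u=np.mgrid[0:400,0:640]
    P=np.stack([(u-z['cx'])/z['fx']*d,-(v-z['cy'])/z['fy']*d,-d,np.ones_like(d)],-1)
    W=P@np.linalg.inv(z['extrinsics']).T
    W=W[...,:3]; W[d==0]=np.nan
    return W
def pts(f,L):
    W=world(f)
    for u,v in L: print((u,v),np.round(np.nanmedian(W[v-1:v+2,u-1:u+2].reshape(-1,3),0),4))
E
python3 - <<'E'
from h import *
save('scene','s0');save('top','t0')
print(read_state(),robot.pinch_z); print({k:v for k,v in optics.camera_info('top').items()})
E
```

```text
{'time': 0.1, 'joint_pos': array([-1.30509779e+00,  3.59432165e-01,  1.51129563e+00, -9.41372829e-06,
        1.27251005e+00, -1.15109157e-01]), 'qd': array([-0.00041714, -0.00096631, -0.00203463,  0.00065294,  0.00086382,
        0.00081759]), 'effort': array([ 3.03074148e-04, -5.16358638e+01, -2.71405578e+01,  6.76325429e-02,
        2.76671100e-02, -2.63722535e-05]), 'ee_pos': array([ 0.22282508, -0.55643064,  0.22190501]), 'tcp_rot': array([ 9.81927291e-01,  1.89256754e-01, -6.63636659e-05, -8.19926067e-04]), 'force': array([ 0.12677258,  0.48595198, -0.77150742]), 'torque': array([-0.00407321, -0.02020599, -0.02875328]), 'grip_force': 0.0, 'finger_gap': 0.08786670077205419} 0.0187
{'fx': 463.77926059003926, 'fy': 463.77926059003926, 'cx': 319.1095343985376, 'cy': 203.4451312932747, 'extrinsics': array([[ 0.02006409, -0.99979163, -0.00375854, -0.0125844 ],
       [ 0.99812177,  0.01981265,  0.05796885, -0.52267915],
       [-0.0578823 , -0.00491457,  0.99831132, -1.61080306],
       [ 0.        ,  0.        ,  0.        ,  1.        ]])}
```

View pics/t0.png

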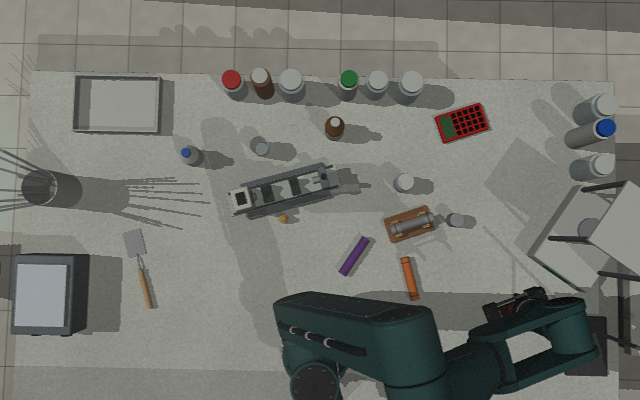

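View pics/s0.png

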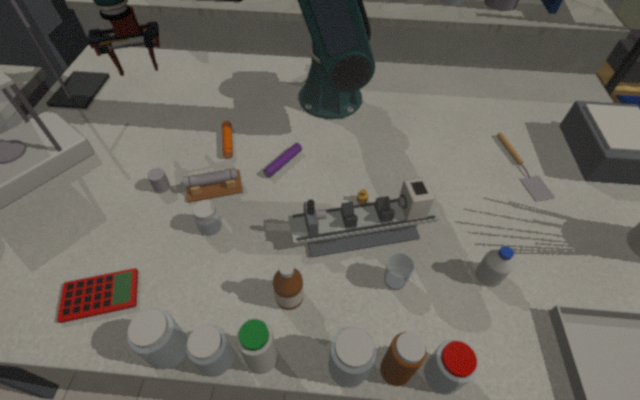

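Candidates in the top picture are the grey tube in the wooden rest (411,222), the orange cylinder (410,279), the purple cylinder (354,256), and the standing short cell (456,220). I choose the grey tube in the rest. The white head is at (240,198) and the carriage post at about (322,178). Next is a close crop to check.

```bash
python3 - <<'E'
from h import *
p=cv2.imread('pics/t0.png')
c=cv2.resize(p[140:260,220:480],None,fx=3,fy=3,interpolation=cv2.INTER_CUBIC)
cv2.imwrite('pics/c0.png',c)
pts('t0',[(411,222),(392,226),(428,217),(240,198),(322,178),(284,218),(404,182),(456,220),(265,192),(293,185),(310,181),(278,189),(259,147),(335,125),(190,155)])
W=world('t0')
# tall points in fixture
m=(W[...,2]>0.05)&(W[...,0]>.3); v,u=np.where(m); s=(u>225)&(u<345)&(v>160)&(v<220)
zz=W[v[s],u[s],2]; print(np.histogram(zz,bins=np.arange(.04,.2,.006)))
E
```

```text
(411, 222) [ 0.4634 -0.317   0.0543]
(392, 226) [ 0.4485 -0.2545  0.0469]
(428, 217) [ 0.4815 -0.3747  0.0549]
(240, 198) [0.5279 0.2533 0.1475]
(322, 178) [ 0.5982 -0.0105  0.1442]
(284, 218) [0.4687 0.1174 0.0471]
(404, 182) [ 0.5966 -0.2872  0.0848]
(456, 220) [ 0.4731 -0.468   0.0599]
(265, 192) [0.5544 0.1811 0.0774]
(293, 185) [0.5801 0.0867 0.0776]
(310, 181) [0.5973 0.0306 0.0521]
(278, 189) [0.567  0.1401 0.0581]
(259, 147) [0.7196 0.215  0.0063]
(335, 125) [ 0.7712 -0.0494  0.1474]
(190, 155) [0.6705 0.4305 0.1078]
(array([  0, 230, 931, 359,  38,  38,  88,  83, 105,  65,  45, 116,  79,
         9,  11,  20, 163, 201,  46,   9,   1,   0,   0,   0,   0,   0]), array([0.04 , 0.046, 0.052, 0.058, 0.064, 0.07 , 0.076, 0.082, 0.088,
       0.094, 0.1  , 0.106, 0.112, 0.118, 0.124, 0.13 , 0.136, 0.142,
       0.148, 0.154, 0.16 , 0.166, 0.172, 0.178, 0.184, 0.19 , 0.196]))
```

View pics/c0.png

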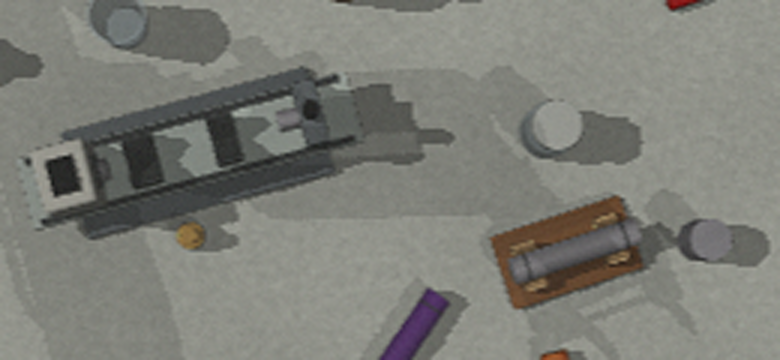

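The crop shows the steel tube in its rest, with ends at about (392,229) and (431,218) in the full picture. It is grey and long, so the choice is right. The jar is at (404,182), the short cell at (456,220), the Vs at (267,193) and (294,186), and the post at (323,176). Now I fit the axes.

```bash
cat >> h.py <<'E'
def move_to(x,y,z,yaw_tool_x):
    "needed tool-frame shift/turn from measured pose; yaw_tool_x: wanted world heading (deg) of tool x"
    from scipy.spatial.transform import Rotation as R
    s=read_state(); r=R.from_quat(s['tcp_rot']); d=r.inv().apply(np.array([x,y,z])-s['ee_pos'])
    tx=r.apply([1,0,0]); h=np.degrees(np.arctan2(tx[1],tx[0]))
    t=-((yaw_tool_x-h+90)%180-90)
    print('shift mm',np.round(d*1000,1),'yaw',round(t,2),'heading',round(h,2),'pos',np.round(s['ee_pos'],4),'q6',s['joint_pos'][5].round(3),'F',np.round(s['force'],2),'t',s['time'])
E
python3 - <<'E'
from h import *
W=world('t0'); X=W.reshape(-1,3); X=X[~np.isnan(X[:,0])]
def sel(x0,x1,y0,y1,z0,z1): return X[(X[:,0]>x0)&(X[:,0]<x1)&(X[:,1]>y0)&(X[:,1]<y1)&(X[:,2]>z0)&(X[:,2]<z1)]
def fit(A):
    c=A[:,:2].mean(0); u,s,v=np.linalg.svd(A[:,:2]-c,full_matrices=False); d=v[0]; t=(A[:,:2]-c)@d
    m=c+d*(t.max()+t.min())/2
    print(len(A),'c',c.round(4),'mid',m.round(4),'len',np.ptp(t).round(4),'yaw',np.degrees(np.arctan2(d[1],d[0]))%180,'zmax',np.percentile(A[:,2],[50,90,98]).round(4))
fit(sel(.40,.53,-.40,-.23,.046,.07))
fit(sel(.40,.53,-.41,-.22,.008,.07))   # rest
fit(sel(.45,.68,-.08,.32,.044,.062))  # bed
for b in [(.50,.57,.2,.3,.12,.17),(.57,.63,-.03,.02,.12,.17),(.5,.64,.06,.11,.07,.1),(.5,.64,.15,.20,.07,.1)]: fit(sel(*b))
move_to(.465,-.317,.16,106)
print(np.round(optics.camera_info('wrist')['extrinsics'],3))
E
```

```text
358 c [ 0.4587 -0.3187] mid [ 0.4591 -0.3198] len 0.1495 yaw 109.28549855732093 zmax [0.0532 0.0585 0.0608]
1093 c [ 0.4594 -0.3166] mid [ 0.4564 -0.3074] len 0.1839 yaw 108.30506822431317 zmax [0.0185 0.0556 0.0595]
1641 c [0.5681 0.0983] mid [0.5612 0.1199] len 0.3905 yaw 107.50178698630391 zmax [0.0547 0.0593 0.0611]
377 c [0.5314 0.2483] mid [0.5304 0.2472] len 0.0867 yaw 49.8353733422256 zmax [0.1426 0.1476 0.1503]
30 c [ 0.6035 -0.0152] mid [ 0.6039 -0.0155] len 0.0165 yaw 146.15842082419562 zmax [0.1508 0.1573 0.1597]
152 c [0.5766 0.0809] mid [0.5764 0.0809] len 0.0559 yaw 14.753542162704576 zmax [0.0867 0.0957 0.0977]
182 c [0.5499 0.1725] mid [0.5501 0.1726] len 0.0568 yaw 16.62642175772973 zmax [0.0862 0.0949 0.0976]
shift mm [ 313.8 -132.2   62.2] yaw -84.18 heading 21.82 pos [ 0.2228 -0.5564  0.2219] q6 -0.115 F [ 0.13  0.49 -0.77] t 0.1
[[ 0.373 -0.928 -0.001 -0.6  ]
 [ 0.892  0.359 -0.275  0.035]
 [ 0.256  0.101  0.961 -0.391]
 [ 0.     0.     0.     1.   ]]
```

Request:
carry_out([
  {"dx": 0.038,"dy": -0.017,"dz": 0.008,"yaw": -10.6},
  {"dx": 0.077,"dy": -0.033,"dz": 0.016,"yaw": -21.2},
  {"dx": 0.115,"dy": -0.05,"dz": 0.024,"yaw": -31.8},
  {"dx": 0.154,"dy": -0.067,"dz": 0.032,"yaw": -42.4},
  {"dx": 0.192,"dy": -0.083,"dz": 0.04,"yaw": -53.0},
  {"dx": 0.23,"dy": -0.1,"dz": 0.048,"yaw": -63.6},
  {"dx": 0.269,"dy": -0.117,"dz": 0.055,"yaw": -74.3},
  {"dx": 0.307,"dy": -0.133,"dz": 0.062,"yaw": -85.0},
], fingers=1)

```text
time: 1.1
ee_pos: [0.4592, -0.3181, 0.1601]
tcp_rot: [0.594, 0.805, 0.0, -0.0]
force: [0.8, -0.1, 0.1]
finger_gap: 0.0876
grip_force: 0.0
```

```bash
python3 - <<'E'
from h import *
save('wrist','w1')
W=world('w1'); X=W.reshape(-1,3); X=X[~np.isnan(X[:,0])]
print(read_state()['ee_pos'])
A=X[(X[:,2]>.044)&(X[:,2]<.07)&(abs(X[:,0]-.459)<.08)&(abs(X[:,1]+.319)<.1)]
c=A[:,:2].mean(0); u,s,v=np.linalg.svd(A[:,:2]-c,full_matrices=False); d=v[0]; t=(A[:,:2]-c)@d
print(len(A),c,np.ptp(t),c+d*(t.max()+t.min())/2,np.degrees(np.arctan2(d[1],d[0]))%180,np.percentile(A[:,2],[50,98]))
# top ridge of tube
B=A[A[:,2]>.052]; print(len(B),B.mean(0))
move_to(.459,-.319,.0213,107)
E
```

```text
[ 0.46167562 -0.31451343  0.15927435]
4921 [ 0.45869499 -0.30974785] 0.1510254244644012 [ 0.46075664 -0.31540514] 110.02290184097097 [0.05347386 0.05621992]
3149 [ 0.45864511 -0.30981301  0.0543551 ]
shift mm [ -3.9  -4.2 138. ] yaw 0.67 heading 107.67 pos [ 0.4617 -0.3145  0.1593] q6 -1.034 F [ 2.39  2.63 -0.56] t 1.15
```

View pics/w1.png

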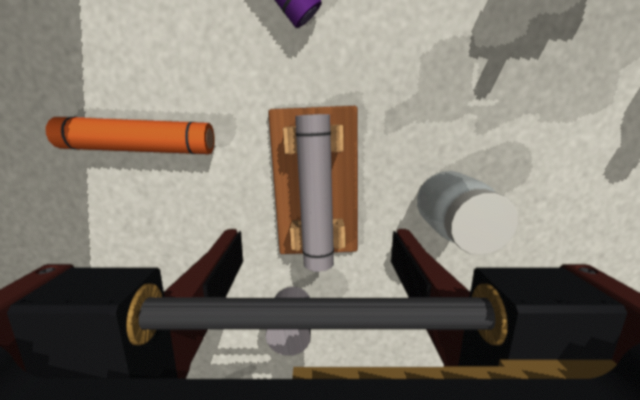

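The wrist view shows the tube from (313,118) to (318,265) in its rest, with the orange tube left and the jar right. The arm was still settling, so I drop a little and measure once more.

Request:
carry_out([
  {"dz": 0.01,"yaw": -1},
  {"dz": 0.02,"yaw": -2},
  {"dz": 0.03,"yaw": -2},
  {"dz": 0.04,"yaw": -2},
  {"dz": 0.04,"yaw": -2},
  {"dz": 0.04,"yaw": -2},
  {"dz": 0.04,"yaw": -2},
  {"dz": 0.04,"yaw": -2},
])

```text
invalid input at $.plan[0]: expected keys dx, dy, dz, yaw
```

```bash
python3 - <<'E'
from h import *
print(read_state()['ee_pos']); save('wrist','w2')
W=world('w2'); X=W.reshape(-1,3); X=X[~np.isnan(X[:,0])]
A=X[(X[:,2]>.046)&(X[:,2]<.07)&(abs(X[:,0]-.459)<.08)&(abs(X[:,1]+.319)<.1)]
c=A[:,:2].mean(0); u,s,v=np.linalg.svd(A[:,:2]-c,full_matrices=False); d=v[0]; t=(A[:,:2]-c)@d
m=c+d*(t.max()+t.min())/2; yaw=np.degrees(np.arctan2(d[1],d[0]))%180
print(len(A),np.ptp(t),m,yaw,np.percentile(A[:,2],[50,98]))
move_to(m[0],m[1],.0213,yaw)
E
```

```text
[ 0.46167562 -0.31451343  0.15927435]
4782 0.1504688900451398 [ 0.45633537 -0.32084162] 109.00308325941269 [0.05467029 0.05737958]
shift mm [ -3.7  -5.  138.2] yaw -1.81 heading 107.19 pos [ 0.4601 -0.3162  0.1595] q6 -1.028 F [-0.99 -0.34 -0.3 ] t 1.2
```

Request:
carry_out([
  {"dx": 0,"dy": 0,"dz": 0.03,"yaw": -1},
  {"dx": 0,"dy": 0,"dz": 0.06,"yaw": -2.2},
  {"dx": 0,"dy": 0,"dz": 0.09,"yaw": -2.2},
  {"dx": 0,"dy": 0,"dz": 0.115,"yaw": -2.2},
  {"dx": 0,"dy": 0,"dz": 0.13,"yaw": -2.2},
  {"dx": 0,"dy": 0,"dz": 0.138,"yaw": -2.2},
  {"dx": 0,"dy": 0,"dz": 0.138,"yaw": -2.2},
  {"dx": 0,"dy": 0,"dz": 0.138,"yaw": -2.2},
])

```text
time: 2.2
ee_pos: [0.459, -0.3199, 0.0234]
tcp_rot: [0.581, 0.814, -0.0, 0.001]
force: [0.0, -0.7, 0.1]
finger_gap: 0.0876
grip_force: 0.0
```

Request:
carry_out([
  {"dx": 0,"dy": 0,"dz": 0,"yaw": 0},
  {"dx": 0,"dy": 0,"dz": 0,"yaw": 0},
  {"dx": 0,"dy": 0,"dz": 0,"yaw": 0},
  {"dx": 0,"dy": 0,"dz": 0,"yaw": 0},
  {"dx": 0,"dy": 0,"dz": 0,"yaw": 0},
  {"dx": 0,"dy": 0,"dz": 0,"yaw": 0},
  {"dx": 0,"dy": 0,"dz": 0,"yaw": 0},
  {"dx": 0,"dy": 0,"dz": 0,"yaw": 0},
], fingers=-1, squeeze=25)

```text
time: 3.2
ee_pos: [0.4585, -0.3194, 0.0226]
tcp_rot: [0.581, 0.814, 0.0, -0.0]
force: [-0.5, 0.3, -0.2]
finger_gap: 0.0312
grip_force: 25.0
```

```bash
python3 - <<'E'
from h import *
move_to(.5635,.1258,.16,106)
E
```

```text
shift mm [ 386.7  244.4 -137.3] yaw 3.02 heading 109.02 pos [ 0.4585 -0.3194  0.0226] q6 -1.064 F [-0.53  0.28 -0.18] t 3.2
```

Request:
carry_out([
  {"dx": 0,"dy": 0,"dz": -0.01,"yaw": 0},
  {"dx": 0,"dy": 0,"dz": -0.03,"yaw": 0},
  {"dx": 0,"dy": 0,"dz": -0.06,"yaw": 0},
  {"dx": 0,"dy": 0,"dz": -0.095,"yaw": 0},
  {"dx": 0.005,"dy": 0.005,"dz": -0.13,"yaw": 0},
  {"dx": 0.02,"dy": 0.02,"dz": -0.155,"yaw": 0.5},
  {"dx": 0.04,"dy": 0.041,"dz": -0.17,"yaw": 1},
  {"dx": 0.065,"dy": 0.067,"dz": -0.177,"yaw": 2},
])

```text
time: 4.2
ee_pos: [0.501, -0.2357, 0.201]
tcp_rot: [0.595, 0.803, 0.0, 0.001]
force: [-0.1, 0.7, -5.6]
finger_gap: 0.0318
grip_force: 25.0
```

```bash
python3 - <<'E'
from h import *
move_to(.6076,-.028,.2,106)
E
```

```text
shift mm [167.7 162.5   1. ] yaw 0.93 heading 106.93 pos [ 0.501  -0.2357  0.201 ] q6 -0.86 F [-0.12  0.7  -5.55] t 4.2
```

Request:
carry_out([
  {"dx": 0.03,"dy": 0.029,"dz": 0,"yaw": 0.3},
  {"dx": 0.06,"dy": 0.058,"dz": 0,"yaw": 0.6},
  {"dx": 0.09,"dy": 0.087,"dz": 0,"yaw": 1},
  {"dx": 0.12,"dy": 0.116,"dz": 0,"yaw": 1},
  {"dx": 0.145,"dy": 0.14,"dz": 0,"yaw": 1},
  {"dx": 0.16,"dy": 0.155,"dz": 0,"yaw": 1},
  {"dx": 0.168,"dy": 0.162,"dz": 0,"yaw": 1},
  {"dx": 0.168,"dy": 0.162,"dz": 0,"yaw": 1},
])

```text
time: 5.2
ee_pos: [0.6062, -0.0282, 0.1996]
tcp_rot: [0.601, 0.799, -0.0, -0.0]
force: [0.2, 0.4, -3.0]
finger_gap: 0.0312
grip_force: 25.0
```

Request:
carry_out([
  {"dx": 0,"dy": 0,"dz": 0,"yaw": 0},
  {"dx": 0,"dy": 0,"dz": 0,"yaw": 0},
  {"dx": 0,"dy": 0,"dz": 0,"yaw": 0},
  {"dx": 0,"dy": 0,"dz": 0,"yaw": 0},
  {"dx": 0,"dy": 0,"dz": 0,"yaw": 0},
  {"dx": 0,"dy": 0,"dz": 0,"yaw": 0},
  {"dx": 0,"dy": 0,"dz": 0,"yaw": 0},
  {"dx": 0,"dy": 0,"dz": 0,"yaw": 0},
])

```text
time: 6.2
ee_pos: [0.6065, -0.028, 0.1997]
tcp_rot: [0.602, 0.799, 0.0, -0.0]
force: [0.1, 0.1, -3.5]
finger_gap: 0.0314
grip_force: 25.0
```

```bash
python3 - <<'E'
from h import *
save('wrist','w3'); move_to(.5635,.1258,.11,106)
E
```

```text
shift mm [159.7   1.2  89.7] yaw 0.02 heading 106.02 pos [ 0.6064 -0.028   0.1996] q6 -0.44 F [ 0.25 -0.27 -3.99] t 6.25
```

View pics/w3.png

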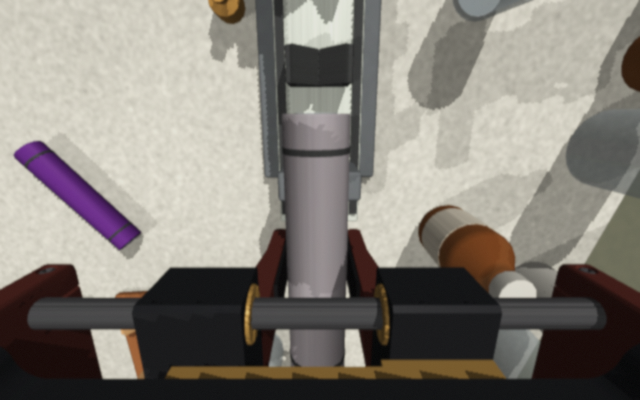

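The picture shows the tube held ahead of the gripper, (283..350, 115). One V with its mouth spans (285–352, 45–85) and the bed rails run at (268,100) and (372,100).

```bash
python3 - <<'E'
from h import *
W=world('w3'); s=read_state(); h=np.radians(106.0); d=np.array([np.cos(h),np.sin(h)]); n=np.array([-d[1],d[0]])
R=W[...,:2]-s['ee_pos'][:2]; L=R@d; N=R@n; Z=W[...,2]
for v in (20,40,50,60,70,80,95,140):
    print(v,' '.join(f'{u}:{L[v,u]*1e3:.0f},{N[v,u]*1e3:.0f},{Z[v,u]*1e3:.0f}' for u in (262,268,276,283,290,304,318,332,346,352,358,366,374)))
# V blocks in top view and head, in the same frame
T=world('t0'); R=T[...,:2]-s['ee_pos'][:2]; l=R@d; nn=R@n; z=T[...,2]
for a,b,zl,zh in [(.09,.14,.075,.105),(.18,.235,.075,.105),(.24,.32,.125,.16),(-.06,.1,.12,.17),(-.06,.32,.045,.062)]:
    m=(l>a)&(l<b)&(abs(nn)<.06)&(z>zl)&(z<zh)
    print(a,m.sum(),np.percentile(l[m],[2,50,98]).round(4),np.percentile(nn[m],[2,50,98]).round(4),np.percentile(z[m],[50,95]).round(4))
E
```

```text
20 262:167,57,13 268:168,51,12 276:156,37,58 283:156,31,55 290:156,25,55 304:157,12,55 318:157,-1,54 332:156,-13,55 346:157,-26,54 352:157,-32,55 358:156,-37,59 366:168,-51,12 374:168,-59,12
40 262:149,58,14 268:149,52,12 276:139,37,60 283:139,31,60 290:140,25,55 304:140,12,54 318:140,-1,54 332:140,-14,55 346:140,-27,55 352:140,-32,54 358:139,-37,59 366:149,-52,12 374:149,-60,11
50 262:139,58,13 268:139,52,13 276:131,38,60 283:131,31,59 290:124,22,95 304:126,11,85 318:128,-1,72 332:126,-12,85 346:124,-23,95 352:125,-28,93 358:131,-38,58 366:140,-52,12 374:140,-61,11
60 262:130,59,13 268:130,53,11 276:123,38,58 283:123,32,58 290:117,22,94 304:118,11,87 318:120,-1,72 332:119,-13,84 346:117,-24,95 352:117,-29,94 358:122,-38,60 366:130,-52,12 374:130,-61,11
70 262:119,59,14 268:120,53,13 276:114,39,58 283:114,32,59 290:109,22,95 304:110,11,86 318:112,-1,72 332:110,-13,86 346:109,-24,97 352:109,-29,94 358:114,-38,58 366:120,-53,12 374:120,-62,13
80 262:109,60,13 268:110,54,12 276:105,39,54 283:105,32,58 290:101,23,95 304:102,11,87 318:104,-1,72 332:102,-13,86 346:101,-24,95 352:102,-29,93 358:105,-39,59 366:110,-53,14 374:110,-62,11
95 262:94,61,12 268:94,54,13 276:92,40,53 283:92,33,57 290:92,26,55 304:92,13,54 318:92,-1,55 332:92,-14,55 346:92,-28,54 352:92,-33,59 358:92,-39,58 366:94,-54,13 374:94,-63,13
140 262:44,65,0 268:45,56,12 276:45,47,12 283:63,16,223 290:64,12,229 304:64,6,233 318:64,-0,234 332:64,-6,231 346:63,-13,225 352:49,-35,58 358:49,-41,58 366:45,-56,12 374:45,-66,11
0.09 137 [0.099  0.1131 0.1272] [-0.0282 -0.0025  0.0259] [0.0879 0.0967]
0.18 168 [0.1925 0.2086 0.2255] [-0.0281 -0.0029  0.0267] [0.087  0.0967]
0.24 422 [0.2599 0.2879 0.3178] [-0.035   0.0001  0.0346] [0.1424 0.1487]
-0.06 30 [0.005  0.0132 0.0211] [-0.01   -0.0005  0.0062] [0.1508 0.1576]
-0.06 1494 [-0.0351  0.1183  0.2748] [-0.0423  0.0029  0.0397] [0.0548 0.0604]
```

Request:
carry_out([
  {"dx": 0.02,"dy": 0,"dz": 0,"yaw": 0},
  {"dx": 0.05,"dy": 0,"dz": 0,"yaw": 0},
  {"dx": 0.08,"dy": 0,"dz": 0,"yaw": 0},
  {"dx": 0.11,"dy": 0.001,"dz": 0,"yaw": 0},
  {"dx": 0.135,"dy": 0.001,"dz": 0.01,"yaw": 0},
  {"dx": 0.152,"dy": 0.001,"dz": 0.025,"yaw": 0},
  {"dx": 0.16,"dy": 0.001,"dz": 0.045,"yaw": 0},
  {"dx": 0.16,"dy": 0.001,"dz": 0.06,"yaw": 0},
])

```text
time: 7.25
ee_pos: [0.5622, 0.1268, 0.1383]
tcp_rot: [0.601, 0.799, -0.0, -0.001]
force: [-0.5, -0.1, -3.9]
finger_gap: 0.0317
grip_force: 25.0
```

Request:
carry_out([
  {"dx": 0,"dy": 0,"dz": 0.01,"yaw": 0},
  {"dx": 0,"dy": 0,"dz": 0.018,"yaw": 0},
  {"dx": 0,"dy": 0,"dz": 0.024,"yaw": 0},
  {"dx": 0,"dy": 0,"dz": 0.03,"yaw": 0},
  {"dx": 0,"dy": 0,"dz": 0.035,"yaw": 0},
  {"dx": 0,"dy": 0,"dz": 0.035,"yaw": 0},
  {"dx": 0,"dy": 0,"dz": 0.035,"yaw": 0},
  {"dx": 0,"dy": 0,"dz": 0.035,"yaw": 0},
])

```text
time: 8.25
ee_pos: [0.5635, 0.1261, 0.105]
tcp_rot: [0.602, 0.799, 0.0, 0.0]
force: [0.1, -0.0, -4.3]
finger_gap: 0.0317
grip_force: 25.0
```

```bash
python3 - <<'E'
from h import *
z=np.load('pics/w3.npz'); W=world('w3'); h=np.radians(106); d=np.array([np.cos(h),np.sin(h)])
L=(W[...,:2]-np.array([.6064,-.028]))@d
print([(v,(L[v,318]*1e3).round(1),(W[v,318,2]*1e3).round(1)) for v in range(104,126,2)])
move_to(.5635,.1258,.08,106); save('wrist','w4')
E
```

```text
[(104, np.float64(83.5), np.float64(54.6)), (106, np.float64(81.6), np.float64(54.5)), (108, np.float64(79.7), np.float64(56.5)), (110, np.float64(77.9), np.float64(54.2)), (112, np.float64(75.4), np.float64(228.0)), (114, np.float64(74.6), np.float64(232.4)), (116, np.float64(73.8), np.float64(233.7)), (118, np.float64(73.0), np.float64(233.0)), (120, np.float64(72.2), np.float64(233.6)), (122, np.float64(71.4), np.float64(234.2)), (124, np.float64(70.6), np.float64(233.7))]
shift mm [-0.3 -0.1 25. ] yaw 0.02 heading 106.02 pos [0.5635 0.1261 0.105 ] q6 -0.179 F [ 0.06 -0.05 -4.34] t 8.25
```

View pics/w4.png

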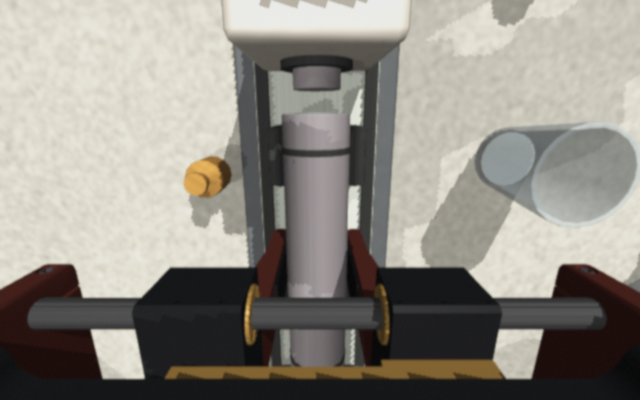

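The tube end (row 113) sits over the far V, between the rails, about 25 px short of the sprung face (317,75–90). The weight is at (207,177) and the beaker at (560,170), both clear. Now I lower it by touch.

Request:
carry_out([
  {"dx": 0,"dy": 0,"dz": 0.003,"yaw": 0},
  {"dx": 0,"dy": 0,"dz": 0.006,"yaw": 0},
  {"dx": 0,"dy": 0,"dz": 0.009,"yaw": 0},
  {"dx": 0,"dy": 0,"dz": 0.012,"yaw": 0},
  {"dx": 0,"dy": 0,"dz": 0.015,"yaw": 0},
  {"dx": 0,"dy": 0,"dz": 0.017,"yaw": 0},
  {"dx": 0,"dy": 0,"dz": 0.018,"yaw": 0},
  {"dx": 0,"dy": 0,"dz": 0.018,"yaw": 0},
])

```text
time: 9.3
ee_pos: [0.5633, 0.126, 0.0866]
tcp_rot: [0.602, 0.799, 0.0, -0.0]
force: [0.2, 0.2, -3.9]
finger_gap: 0.0314
grip_force: 25.0
```

Request:
carry_out([
  {"dx": 0,"dy": 0,"dz": 0.0005,"yaw": 0},
  {"dx": 0,"dy": 0,"dz": 0.001,"yaw": 0},
  {"dx": 0,"dy": 0,"dz": 0.0015,"yaw": 0},
  {"dx": 0,"dy": 0,"dz": 0.002,"yaw": 0},
  {"dx": 0,"dy": 0,"dz": 0.0025,"yaw": 0},
  {"dx": 0,"dy": 0,"dz": 0.003,"yaw": 0},
  {"dx": 0,"dy": 0,"dz": 0.003,"yaw": 0},
  {"dx": 0,"dy": 0,"dz": 0.003,"yaw": 0},
])

```text
time: 10.3
ee_pos: [0.5633, 0.126, 0.0837]
tcp_rot: [0.602, 0.799, 0.0, -0.0]
force: [0.6, -0.7, -4.5]
finger_gap: 0.0312
grip_force: 25.0
```

```bash
python3 - <<'E'
from h import *
W=world('w4'); h=np.radians(106); d=np.array([np.cos(h),np.sin(h)])
L=(W[...,:2]-np.array([.5635,.1258]))@d
for u in (308,317,326): print(u,[(v,int(L[v,u]*1e3),int(W[v,u,2]*1e3)) for v in range(60,120,4)])
move_to(.5635,.1258,.08,106)
E
```

```text
Traceback (most recent call last):
ValueError: cannot convert float NaN to integer
```

Not in contact yet; continuing slowly.

Request:
carry_out([
  {"dx": 0,"dy": 0,"dz": 0.0005,"yaw": 0},
  {"dx": 0,"dy": 0,"dz": 0.001,"yaw": 0},
  {"dx": 0,"dy": 0,"dz": 0.0015,"yaw": 0},
  {"dx": 0,"dy": 0,"dz": 0.002,"yaw": 0},
  {"dx": 0,"dy": 0,"dz": 0.002,"yaw": 0},
  {"dx": 0,"dy": 0,"dz": 0.002,"yaw": 0},
  {"dx": 0,"dy": 0,"dz": 0.002,"yaw": 0},
  {"dx": 0,"dy": 0,"dz": 0.002,"yaw": 0},
])

```text
time: 11.3
ee_pos: [0.5633, 0.126, 0.0817]
tcp_rot: [0.602, 0.799, 0.0, -0.0]
force: [0.4, 0.3, -3.8]
finger_gap: 0.0315
grip_force: 25.0
```

```bash
python3 - <<'E'
from h import *
W=world('w4'); h=np.radians(106); d=np.array([np.cos(h),np.sin(h)])
L=(W[...,:2]-np.array([.5635,.1258]))@d
for u in (308,317,326): print(u,[(v,(L[v,u]*1e3).round(),(W[v,u,2]*1e3).round()) for v in range(60,120,4)])
move_to(.5635,.1258,.08,106)
E
```

```text
308 [(60, np.float64(99.0), np.float64(116.0)), (64, np.float64(98.0), np.float64(112.0)), (68, np.float64(nan), np.float64(nan)), (72, np.float64(95.0), np.float64(109.0)), (76, np.float64(93.0), np.float64(110.0)), (80, np.float64(91.0), np.float64(109.0)), (84, np.float64(89.0), np.float64(108.0)), (88, np.float64(88.0), np.float64(105.0)), (92, np.float64(89.0), np.float64(55.0)), (96, np.float64(86.0), np.float64(55.0)), (100, np.float64(84.0), np.float64(54.0)), (104, np.float64(81.0), np.float64(53.0)), (108, np.float64(79.0), np.float64(55.0)), (112, np.float64(76.0), np.float64(133.0)), (116, np.float64(74.0), np.float64(138.0))]
317 [(60, np.float64(99.0), np.float64(116.0)), (64, np.float64(98.0), np.float64(113.0)), (68, np.float64(96.0), np.float64(109.0)), (72, np.float64(95.0), np.float64(109.0)), (76, np.float64(93.0), np.float64(109.0)), (80, np.float64(91.0), np.float64(109.0)), (84, np.float64(89.0), np.float64(109.0)), (88, np.float64(88.0), np.float64(104.0)), (92, np.float64(89.0), np.float64(56.0)), (96, np.float64(86.0), np.float64(55.0)), (100, np.float64(84.
[... 262 characters left out ...]
8.0), np.float64(113.0)), (68, np.float64(97.0), np.float64(108.0)), (72, np.float64(95.0), np.float64(109.0)), (76, np.float64(93.0), np.float64(109.0)), (80, np.float64(91.0), np.float64(109.0)), (84, np.float64(89.0), np.float64(108.0)), (88, np.float64(88.0), np.float64(105.0)), (92, np.float64(89.0), np.float64(55.0)), (96, np.float64(86.0), np.float64(55.0)), (100, np.float64(84.0), np.float64(55.0)), (104, np.float64(81.0), np.float64(55.0)), (108, np.float64(79.0), np.float64(55.0)), (112, np.float64(76.0), np.float64(132.0)), (116, np.float64(74.0), np.float64(138.0))]
shift mm [-0.3  0.1  1.7] yaw 0.02 heading 106.02 pos [0.5633 0.126  0.0817] q6 -0.179 F [ 0.43  0.34 -3.77] t 11.3
```

Request:
carry_out([
  {"dx": 0,"dy": 0,"dz": 0.0005,"yaw": 0},
  {"dx": 0,"dy": 0,"dz": 0.001,"yaw": 0},
  {"dx": 0,"dy": 0,"dz": 0.0015,"yaw": 0},
  {"dx": 0,"dy": 0,"dz": 0.002,"yaw": 0},
  {"dx": 0,"dy": 0,"dz": 0.002,"yaw": 0},
  {"dx": 0,"dy": 0,"dz": 0.002,"yaw": 0},
  {"dx": 0,"dy": 0,"dz": 0.002,"yaw": 0},
  {"dx": 0,"dy": 0,"dz": 0.002,"yaw": 0},
])

```text
time: 12.3
ee_pos: [0.5633, 0.126, 0.0797]
tcp_rot: [0.602, 0.799, 0.0, -0.0]
force: [0.3, 0.2, -4.4]
finger_gap: 0.0317
grip_force: 25.0
```

Request:
carry_out([
  {"dx": 0,"dy": 0,"dz": 0.0005,"yaw": 0},
  {"dx": 0,"dy": 0,"dz": 0.001,"yaw": 0},
  {"dx": 0,"dy": 0,"dz": 0.001,"yaw": 0},
  {"dx": 0,"dy": 0,"dz": 0.001,"yaw": 0},
  {"dx": 0,"dy": 0,"dz": 0.001,"yaw": 0},
  {"dx": 0,"dy": 0,"dz": 0.001,"yaw": 0},
  {"dx": 0,"dy": 0,"dz": 0.001,"yaw": 0},
  {"dx": 0,"dy": 0,"dz": 0.001,"yaw": 0},
])

```text
time: 13.3
ee_pos: [0.5638, 0.1261, 0.0789]
tcp_rot: [0.602, 0.799, 0.0, 0.0]
force: [2.5, 1.2, -0.9]
finger_gap: 0.0317
grip_force: 25.0
```

One flank touched first, with a sideways push along tool +y. I shift that way, then lower.

Request:
carry_out([
  {"dx": 0,"dy": 0.0004,"dz": 0,"yaw": 0},
  {"dx": 0,"dy": 0.0008,"dz": 0,"yaw": 0},
  {"dx": 0,"dy": 0.0008,"dz": 0.0004,"yaw": 0},
  {"dx": 0,"dy": 0.0008,"dz": 0.0007,"yaw": 0},
  {"dx": 0,"dy": 0.0008,"dz": 0.0007,"yaw": 0},
  {"dx": 0,"dy": 0.0008,"dz": 0.0007,"yaw": 0},
  {"dx": 0,"dy": 0.0008,"dz": 0.0007,"yaw": 0},
  {"dx": 0,"dy": 0.0008,"dz": 0.0007,"yaw": 0},
])

```text
time: 14.3
ee_pos: [0.5638, 0.1261, 0.078]
tcp_rot: [0.602, 0.799, -0.0, -0.0]
force: [0.2, -1.1, 6.2]
finger_gap: 0.0313
grip_force: 25.0
```

The tube is bedded: load about 10 N, no side force left. I ease up slightly and release.

Request:
carry_out([
  {"dx": 0,"dy": 0,"dz": -0.0004,"yaw": 0},
  {"dx": 0,"dy": 0,"dz": -0.0008,"yaw": 0},
  {"dx": 0,"dy": 0,"dz": -0.0008,"yaw": 0},
  {"dx": 0,"dy": 0,"dz": -0.0008,"yaw": 0},
  {"dx": 0,"dy": 0,"dz": -0.0008,"yaw": 0},
  {"dx": 0,"dy": 0,"dz": -0.0008,"yaw": 0},
  {"dx": 0,"dy": 0,"dz": -0.0008,"yaw": 0},
  {"dx": 0,"dy": 0,"dz": -0.0008,"yaw": 0},
])

```text
time: 15.3
ee_pos: [0.5638, 0.1261, 0.0787]
tcp_rot: [0.602, 0.799, -0.0, -0.0]
force: [-2.2, -1.8, 3.8]
finger_gap: 0.0315
grip_force: 25.0
```

Request:
carry_out([
  {"dx": 0,"dy": 0,"dz": 0,"yaw": 0},
  {"dx": 0,"dy": 0,"dz": 0,"yaw": 0},
  {"dx": 0,"dy": 0,"dz": 0,"yaw": 0},
  {"dx": 0,"dy": 0,"dz": 0,"yaw": 0},
  {"dx": 0,"dy": 0,"dz": 0,"yaw": 0},
  {"dx": 0,"dy": 0,"dz": 0,"yaw": 0},
  {"dx": 0,"dy": 0,"dz": 0,"yaw": 0},
  {"dx": 0,"dy": 0,"dz": 0,"yaw": 0},
], fingers=0.5)

```text
time: 16.3
ee_pos: [0.5641, 0.1262, 0.0788]
tcp_rot: [0.602, 0.799, 0.0, -0.0]
force: [-0.3, 0.2, 0.5]
finger_gap: 0.0658
grip_force: 0.0
```

Request:
carry_out([
  {"dx": 0,"dy": 0,"dz": -0.01,"yaw": 0},
  {"dx": 0,"dy": 0,"dz": -0.04,"yaw": 0},
  {"dx": 0,"dy": 0,"dz": -0.08,"yaw": 0},
  {"dx": -0.02,"dy": 0,"dz": -0.11,"yaw": 0},
  {"dx": -0.055,"dy": 0,"dz": -0.121,"yaw": 0},
  {"dx": -0.1,"dy": 0,"dz": -0.121,"yaw": 0},
  {"dx": -0.145,"dy": 0,"dz": -0.121,"yaw": 0},
  {"dx": -0.17,"dy": 0,"dz": -0.121,"yaw": 0},
], fingers=1)

```text
time: 17.3
ee_pos: [0.6116, -0.0394, 0.2007]
tcp_rot: [0.602, 0.798, 0.0, 0.001]
force: [-0.2, -0.4, 1.3]
finger_gap: 0.0876
grip_force: 0.0
```

Request:
carry_out([
  {"dx": 0,"dy": 0,"dz": 0,"yaw": 0},
  {"dx": 0,"dy": 0,"dz": 0,"yaw": 0},
  {"dx": 0,"dy": 0,"dz": 0,"yaw": 0},
  {"dx": 0,"dy": 0,"dz": 0,"yaw": 0},
  {"dx": 0,"dy": 0,"dz": 0,"yaw": 0},
  {"dx": 0,"dy": 0,"dz": 0,"yaw": 0},
  {"dx": 0,"dy": 0,"dz": 0,"yaw": 0},
  {"dx": 0,"dy": 0,"dz": 0,"yaw": 0},
])

```text
time: 18.3
ee_pos: [0.6109, -0.0372, 0.1997]
tcp_rot: [0.602, 0.799, 0.0, -0.0]
force: [-0.4, 0.2, -1.0]
finger_gap: 0.0874
grip_force: 0.0
```

```bash
python3 - <<'E'
from h import *
save('wrist','w5'); save('top','t5'); s=read_state()
W=world('w5'); h=np.radians(106); d=np.array([np.cos(h),np.sin(h)]); n=np.array([-d[1],d[0]])
R=W[...,:2]-np.array([.5638,.1260]); L=R@d; N=R@n; Z=W[...,2]
print('tcp L,N',(s['ee_pos'][:2]-np.array([.5638,.1260]))@np.c_[d,n])
for a,b,zl,zh in [(-.2,-.1,.135,.165),(-.2,-.1,.115,.135),(-.14,-.07,.09,.115),(-.09,-.03,.1,.12)]:
    m=(L>a)&(L<b)&(abs(N)<.03)&(Z>zl)&(Z<zh)
    if m.sum(): print(m.sum(),np.percentile(L[m],[2,50,98]).round(4),np.percentile(N[m],[2,50,98]).round(4),np.percentile(Z[m],[50,95]).round(4))
p=np.load('pics/t5.npz')['p'][150:220,225:345,::-1]
c=np.vstack([cv2.resize(p,(720,420),interpolation=cv2.INTER_CUBIC)]); 
q=cv2.resize(np.load('pics/w5.npz')['p'][:,:,::-1],(288,180))
c=np.vstack([c,np.pad(q,((0,0),(0,432),(0,0)))]); cv2.imwrite('pics/m5.png',c)
E
```

```text
tcp L,N [-0.16992268 -0.00030435]
555 [-0.1524 -0.1433 -0.1365] [-0.0082 -0.0003  0.0075] [0.1544 0.1555]
86 [-0.1432 -0.1375 -0.1363] [-0.0083 -0.0003  0.0077] [0.1253 0.134 ]
1946 [-0.1393 -0.1265 -0.0708] [-0.0274 -0.0003  0.0274] [0.1083 0.1132]
2497 [-0.0745 -0.0518 -0.0309] [-0.0146  0.0006  0.015 ] [0.1103 0.1128]
```

View pics/m5.png

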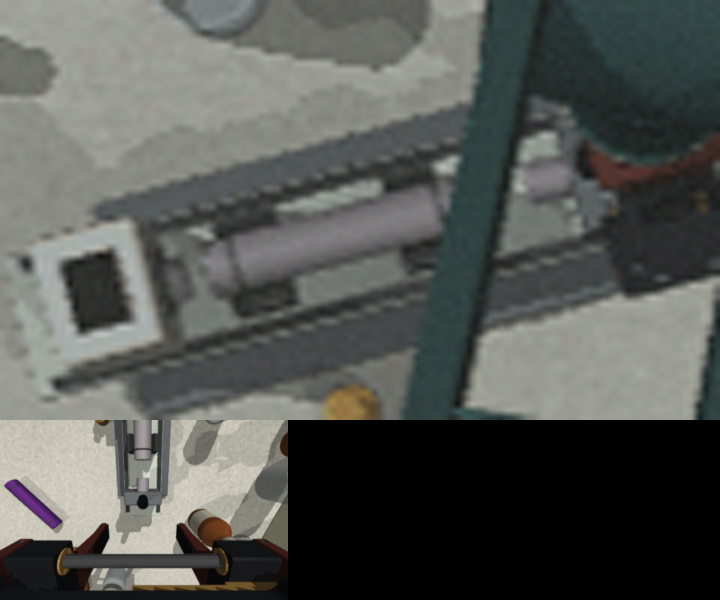

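The tube lies straight in both Vs. The post shows at L≈−145 mm (carriage about 23 mm in), with its top at 0.1545 m. Next I straddle the post and grip it.

Request:
carry_out([
  {"dx": 0.01,"dy": 0,"dz": 0,"yaw": 0},
  {"dx": 0.02,"dy": 0,"dz": 0.01,"yaw": 0},
  {"dx": 0.025,"dy": 0,"dz": 0.025,"yaw": 0},
  {"dx": 0.025,"dy": 0,"dz": 0.045,"yaw": 0},
  {"dx": 0.025,"dy": 0,"dz": 0.062,"yaw": 0},
  {"dx": 0.025,"dy": 0,"dz": 0.072,"yaw": 0},
  {"dx": 0.025,"dy": 0,"dz": 0.076,"yaw": 0},
  {"dx": 0.025,"dy": 0,"dz": 0.076,"yaw": 0},
])

```text
time: 19.4
ee_pos: [0.6042, -0.0133, 0.1237]
tcp_rot: [0.602, 0.799, 0.0, -0.0]
force: [0.2, 0.7, -0.7]
finger_gap: 0.0877
grip_force: 0.0
```

Request:
carry_out([
  {"dx": 0,"dy": 0,"dz": 0,"yaw": 0},
  {"dx": 0,"dy": 0,"dz": 0,"yaw": 0},
  {"dx": 0,"dy": 0,"dz": 0,"yaw": 0},
  {"dx": 0,"dy": 0,"dz": 0,"yaw": 0},
  {"dx": 0,"dy": 0,"dz": 0,"yaw": 0},
  {"dx": 0,"dy": 0,"dz": 0,"yaw": 0},
  {"dx": 0,"dy": 0,"dz": 0,"yaw": 0},
  {"dx": 0,"dy": 0,"dz": 0,"yaw": 0},
], fingers=-1, squeeze=40)

```text
time: 20.4
ee_pos: [0.6045, -0.013, 0.1238]
tcp_rot: [0.602, 0.799, 0.0, 0.0]
force: [1.4, 0.7, -1.3]
finger_gap: 0.0176
grip_force: 40.0
```

```bash
python3 - <<'E'
from h import *
move_to(.5635,.1258,.124,106)
E
```

```text
shift mm [144.8  -1.2  -0.2] yaw 0.02 heading 106.02 pos [ 0.6045 -0.013   0.1238] q6 -0.416 F [ 1.41  0.69 -1.28] t 20.4
```

Request:
carry_out([
  {"dx": 0.002,"dy": 0,"dz": 0,"yaw": 0},
  {"dx": 0.006,"dy": 0,"dz": 0,"yaw": 0},
  {"dx": 0.01,"dy": 0,"dz": 0,"yaw": 0},
  {"dx": 0.014,"dy": 0,"dz": 0,"yaw": 0},
  {"dx": 0.018,"dy": 0,"dz": 0,"yaw": 0},
  {"dx": 0.022,"dy": 0,"dz": 0,"yaw": 0},
  {"dx": 0.025,"dy": 0,"dz": 0,"yaw": 0},
  {"dx": 0.027,"dy": 0,"dz": 0,"yaw": 0},
])

```text
time: 21.4
ee_pos: [0.5978, 0.0102, 0.1238]
tcp_rot: [0.601, 0.799, -0.001, 0.002]
force: [4.0, -9.4, -3.7]
finger_gap: 0.0175
grip_force: 40.0
```

```bash
cat >> h.py <<'E'
def st():
    s=read_state(); h=np.radians(106); d=np.array([np.cos(h),np.sin(h)]); n=np.array([-d[1],d[0]])
    print('L,N',((s['ee_pos'][:2]-np.array([.5638,.1260]))@np.c_[d,n]*1e3).round(2),'z',s['ee_pos'][2].round(4),'FL,FN',(s['force'][:2]@np.c_[d,n]).round(2),'Fz',s['force'][2].round(2),'gap',s['finger_gap'],'t',s['time'])
E
python3 -c "
from h import *
st()"
```

```text
L,N [-120.72   -0.72] z 0.1238 FL,FN [-10.13  -1.25] Fz -3.66 gap 0.017493408264505485 t 21.4
```

Request:
carry_out([
  {"dx": 0.0015,"dy": 0,"dz": 0,"yaw": 0},
  {"dx": 0.003,"dy": 0,"dz": 0,"yaw": 0},
  {"dx": 0.0045,"dy": 0,"dz": 0,"yaw": 0},
  {"dx": 0.006,"dy": 0,"dz": 0,"yaw": 0},
  {"dx": 0.0075,"dy": 0,"dz": 0,"yaw": 0},
  {"dx": 0.009,"dy": 0,"dz": 0,"yaw": 0},
  {"dx": 0.0105,"dy": 0,"dz": 0,"yaw": 0},
  {"dx": 0.012,"dy": 0,"dz": 0,"yaw": 0},
])

```text
time: 22.4
ee_pos: [0.5947, 0.0208, 0.1238]
tcp_rot: [0.601, 0.799, -0.002, 0.003]
force: [3.5, -12.3, -4.3]
finger_gap: 0.0177
grip_force: 40.0
```

```bash
python3 -c "
from h import *
st()"
```

```text
L,N [-109.63   -0.66] z 0.1238 FL,FN [-12.8    0.03] Fz -4.34 gap 0.017707017807623716 t 22.4
```

Request:
carry_out([
  {"dx": 0.0007,"dy": 0,"dz": 0,"yaw": 0},
  {"dx": 0.0015,"dy": 0,"dz": 0,"yaw": 0},
  {"dx": 0.0023,"dy": 0,"dz": 0,"yaw": 0},
  {"dx": 0.003,"dy": 0,"dz": 0,"yaw": 0},
  {"dx": 0.0037,"dy": 0,"dz": 0,"yaw": 0},
  {"dx": 0.0045,"dy": 0,"dz": 0,"yaw": 0},
  {"dx": 0.0053,"dy": 0,"dz": 0,"yaw": 0},
  {"dx": 0.006,"dy": 0,"dz": 0,"yaw": 0},
])

```text
time: 23.4
ee_pos: [0.593, 0.0265, 0.1238]
tcp_rot: [0.601, 0.799, -0.002, 0.003]
force: [3.9, -12.2, -5.0]
finger_gap: 0.0175
grip_force: 40.0
```

```bash
python3 - <<'E'
from h import *
st(); save('wrist','w6')
W=world('w6'); h=np.radians(106); d=np.array([np.cos(h),np.sin(h)])
L=(W[...,:2]-np.array([.5638,.1260]))@d*1e3
s=np.load('pics/w6.npz'); 
for u in (312,318): print([(v,L[v,u].round(),(W[v,u,2]*1e3).round()) for v in range(0,130,5)])
E
```

```text
L,N [-103.65   -0.63] z 0.1238 FL,FN [-12.79  -0.34] Fz -4.99 gap 0.017458540499451156 t 23.4
[(0, np.float64(26.0), np.float64(112.0)), (5, np.float64(24.0), np.float64(113.0)), (10, np.float64(22.0), np.float64(112.0)), (15, np.float64(20.0), np.float64(112.0)), (20, np.float64(18.0), np.float64(112.0)), (25, np.float64(15.0), np.float64(112.0)), (30, np.float64(13.0), np.float64(112.0)), (35, np.float64(10.0), np.float64(113.0)), (40, np.float64(8.0), np.float64(113.0)), (45, np.float64(6.0), np.float64(112.0)), (50, np.float64(3.0), np.float64(113.0)), (55, np.float64(1.0), np.float64(112.0)), (60, np.float64(-2.0), np.float64(113.0)), (65, np.float64(-4.0), np.float64(113.0)), (70, np.float64(-6.0), np.float64(112.0)), (75, np.float64(-9.0), np.float64(112.0)), (80, np.float64(-12.0), np.float64(113.0)), (85, np.float64(-14.0), np.float64(112.0)), (90, np.float64(-17.0), np.float64(112.0)), (95, np.float64(-19.0), np.float64(111.0)), (100, np.float64(-22.0), np.float64(112.0)), (105, np.float64(-24.0), np.float64(111.0)), (110, np.float64(-27.0), np.float64(112.0)), (115, np.flo
[... 551 characters left out ...]
50, np.float64(3.0), np.float64(112.0)), (55, np.float64(1.0), np.float64(113.0)), (60, np.float64(-2.0), np.float64(113.0)), (65, np.float64(-4.0), np.float64(112.0)), (70, np.float64(-6.0), np.float64(113.0)), (75, np.float64(-9.0), np.float64(112.0)), (80, np.float64(-12.0), np.float64(113.0)), (85, np.float64(-14.0), np.float64(114.0)), (90, np.float64(-17.0), np.float64(113.0)), (95, np.float64(-19.0), np.float64(113.0)), (100, np.float64(-22.0), np.float64(112.0)), (105, np.float64(-24.0), np.float64(113.0)), (110, np.float64(-27.0), np.float64(113.0)), (115, np.float64(-30.0), np.float64(111.0)), (120, np.float64(-32.0), np.float64(112.0)), (125, np.float64(-35.0), np.float64(113.0))]
```

View pics/w6.png

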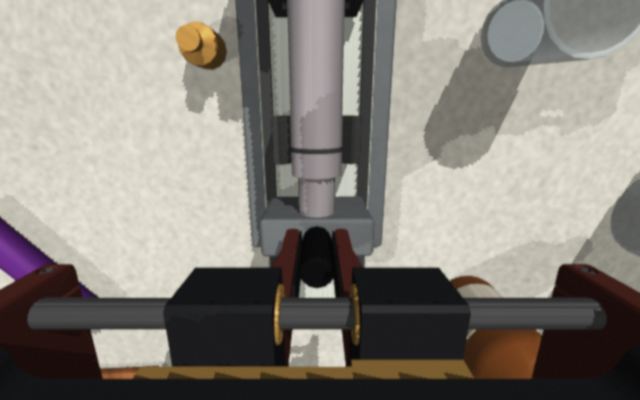

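The ram (300–335, 180–215) meets the tube's end at (317,180), and drag has gone from 10 to 12.8 N. I push on in small steps, watching the force for the sprung face.

Request:
carry_out([
  {"dx": 0.0004,"dy": 0,"dz": 0,"yaw": 0},
  {"dx": 0.0008,"dy": 0,"dz": 0,"yaw": 0},
  {"dx": 0.0012,"dy": 0,"dz": 0,"yaw": 0},
  {"dx": 0.0016,"dy": 0,"dz": 0,"yaw": 0},
  {"dx": 0.002,"dy": 0,"dz": 0,"yaw": 0},
  {"dx": 0.0024,"dy": 0,"dz": 0,"yaw": 0},
  {"dx": 0.0027,"dy": 0,"dz": 0,"yaw": 0},
  {"dx": 0.003,"dy": 0,"dz": 0,"yaw": 0},
])

```text
time: 24.45
ee_pos: [0.5921, 0.0294, 0.1238]
tcp_rot: [0.601, 0.799, -0.002, 0.003]
force: [4.8, -12.5, -4.2]
finger_gap: 0.0172
grip_force: 40.0
```

```bash
python3 - <<'E'
from h import *
st()
W=world('w6'); h=np.radians(106); d=np.array([np.cos(h),np.sin(h)])
L=(W[...,:2]-np.array([.5638,.1260]))@d*1e3
print([(v,L[v,318].round(1),(W[v,318,2]*1e3).round()) for v in range(164,222,4)])
E
```

```text
L,N [-100.67   -0.61] z 0.1238 FL,FN [-13.37  -1.17] Fz -4.24 gap 0.017205597287383707 t 24.45
[(164, np.float64(-57.2), np.float64(112.0)), (168, np.float64(-59.6), np.float64(112.0)), (172, np.float64(-62.0), np.float64(112.0)), (176, np.float64(-64.6), np.float64(111.0)), (180, np.float64(-67.4), np.float64(110.0)), (184, np.float64(-70.2), np.float64(108.0)), (188, np.float64(-72.7), np.float64(108.0)), (192, np.float64(-74.9), np.float64(109.0)), (196, np.float64(-77.6), np.float64(109.0)), (200, np.float64(-80.3), np.float64(108.0)), (204, np.float64(-83.1), np.float64(108.0)), (208, np.float64(-85.4), np.float64(109.0)), (212, np.float64(-88.3), np.float64(108.0)), (216, np.float64(-90.4), np.float64(109.0)), (220, np.float64(-91.9), np.float64(113.0))]
```

Request:
carry_out([
  {"dx": 0.0003,"dy": 0,"dz": 0,"yaw": 0},
  {"dx": 0.0006,"dy": 0,"dz": 0,"yaw": 0},
  {"dx": 0.0009,"dy": 0,"dz": 0,"yaw": 0},
  {"dx": 0.0012,"dy": 0,"dz": 0,"yaw": 0},
  {"dx": 0.0015,"dy": 0,"dz": 0,"yaw": 0},
  {"dx": 0.0018,"dy": 0,"dz": 0,"yaw": 0},
  {"dx": 0.002,"dy": 0,"dz": 0,"yaw": 0},
  {"dx": 0.002,"dy": 0,"dz": 0,"yaw": 0},
])

```text
time: 25.45
ee_pos: [0.5917, 0.0309, 0.1238]
tcp_rot: [0.601, 0.799, -0.002, 0.003]
force: [3.8, -13.8, -4.6]
finger_gap: 0.0171
grip_force: 40.0
```

```bash
python3 -c "
from h import *
st()"
```

```text
L,N [-99.09  -0.62] z 0.1238 FL,FN [-14.29   0.15] Fz -4.57 gap 0.017136149127500656 t 25.45
```

Request:
carry_out([
  {"dx": 0.0003,"dy": 0,"dz": 0,"yaw": 0},
  {"dx": 0.0006,"dy": 0,"dz": 0,"yaw": 0},
  {"dx": 0.0009,"dy": 0,"dz": 0,"yaw": 0},
  {"dx": 0.0012,"dy": 0,"dz": 0,"yaw": 0},
  {"dx": 0.0015,"dy": 0,"dz": 0,"yaw": 0},
  {"dx": 0.0018,"dy": 0,"dz": 0,"yaw": 0},
  {"dx": 0.002,"dy": 0,"dz": 0,"yaw": 0},
  {"dx": 0.0022,"dy": 0,"dz": 0,"yaw": 0},
])

```text
time: 26.45
ee_pos: [0.5912, 0.0326, 0.1238]
tcp_rot: [0.601, 0.799, -0.002, 0.003]
force: [4.0, -15.3, -4.3]
finger_gap: 0.0171
grip_force: 40.0
```

```bash
cat >> h.py <<'E'
def avg(k=6):
    F=[]; h=np.radians(106)
    for i in range(k):
        s=read_state(); F.append(s['force'][:2]@[np.cos(h),np.sin(h)]); p,d=optics.read_camera('scene')
    print('avg FL',np.mean(F).round(2),np.round(F,1)); st()
E
python3 -c "
from h import *
avg()"
```

```text
avg FL -16.09 [-15.8 -16.6 -16.2 -16.2 -16.  -15.8]
L,N [-97.31  -0.62] z 0.1238 FL,FN [-16.26   0.06] Fz -5.04 gap 0.017131140422313288 t 26.75
```

Request:
carry_out([
  {"dx": 0.0003,"dy": 0,"dz": 0,"yaw": 0},
  {"dx": 0.0006,"dy": 0,"dz": 0,"yaw": 0},
  {"dx": 0.0009,"dy": 0,"dz": 0,"yaw": 0},
  {"dx": 0.0011,"dy": 0,"dz": 0,"yaw": 0},
  {"dx": 0.0013,"dy": 0,"dz": 0,"yaw": 0},
  {"dx": 0.0015,"dy": 0,"dz": 0,"yaw": 0},
  {"dx": 0.0015,"dy": 0,"dz": 0,"yaw": 0},
  {"dx": 0.0015,"dy": 0,"dz": 0,"yaw": 0},
])

```text
time: 27.75
ee_pos: [0.5908, 0.0338, 0.1238]
tcp_rot: [0.601, 0.799, -0.002, 0.003]
force: [4.2, -16.0, -5.0]
finger_gap: 0.0174
grip_force: 40.0
```

```bash
python3 -c "
from h import *
avg()
save('wrist','w7')"
```

```text
avg FL -17.14 [-16.6 -16.8 -17.8 -17.5 -17.  -17.2]
L,N [-96.06  -0.6 ] z 0.1238 FL,FN [-17.6    0.79] Fz -5.13 gap 0.017371687448402957 t 28.05
```

Spring slope is about 0.8 N/mm, with contact at L≈−99.7 and compression about 3.7 mm. Another 1.4 mm is needed.

Request:
carry_out([
  {"dx": 0.0003,"dy": 0,"dz": 0,"yaw": 0},
  {"dx": 0.0006,"dy": 0,"dz": 0,"yaw": 0},
  {"dx": 0.0009,"dy": 0,"dz": 0,"yaw": 0},
  {"dx": 0.0012,"dy": 0,"dz": 0,"yaw": 0},
  {"dx": 0.0015,"dy": 0,"dz": 0,"yaw": 0},
  {"dx": 0.0017,"dy": 0,"dz": 0,"yaw": 0},
  {"dx": 0.0017,"dy": 0,"dz": 0,"yaw": 0},
  {"dx": 0.0017,"dy": 0,"dz": 0,"yaw": 0},
])

```text
time: 29.1
ee_pos: [0.5905, 0.0352, 0.1238]
tcp_rot: [0.601, 0.799, -0.002, 0.003]
force: [4.6, -17.2, -4.8]
finger_gap: 0.0172
grip_force: 40.0
```

```bash
python3 -c "
from h import *
avg()"
```

```text
avg FL -18.09 [-17.8 -18.6 -18.5 -18.4 -17.5 -17.9]
L,N [-94.65  -0.61] z 0.1238 FL,FN [-17.55   1.04] Fz -4.25 gap 0.017201225265209095 t 29.4
```

Request:
carry_out([
  {"dx": -0.001,"dy": 0,"dz": 0,"yaw": 0},
  {"dx": -0.002,"dy": 0,"dz": 0,"yaw": 0},
  {"dx": -0.003,"dy": 0,"dz": 0,"yaw": 0},
  {"dx": -0.004,"dy": 0,"dz": 0,"yaw": 0},
  {"dx": -0.004,"dy": 0,"dz": 0,"yaw": 0},
  {"dx": -0.004,"dy": 0,"dz": 0,"yaw": 0},
  {"dx": -0.004,"dy": 0,"dz": 0,"yaw": 0},
  {"dx": -0.004,"dy": 0,"dz": 0,"yaw": 0},
])

```text
time: 30.4
ee_pos: [0.5905, 0.0351, 0.1238]
tcp_rot: [0.602, 0.799, -0.0, 0.001]
force: [2.5, -5.5, -3.3]
finger_gap: 0.0175
grip_force: 40.0
```

```bash
python3 -c "
from h import *
avg(4)"
```

```text
avg FL -6.05 [-6.  -5.5 -6.5 -6.1]
L,N [-94.67  -0.54] z 0.1238 FL,FN [-6.82 -0.92] Fz -3.42 gap 0.0172085186974584 t 30.6
```

The carriage stayed put and the force is down to 6 N. I open the fingers, rise and check.

Request:
carry_out([
  {"dx": -0.001,"dy": 0,"dz": 0,"yaw": 0},
  {"dx": -0.001,"dy": 0,"dz": 0,"yaw": 0},
  {"dx": -0.001,"dy": 0,"dz": 0,"yaw": 0},
  {"dx": -0.001,"dy": 0,"dz": 0,"yaw": 0},
  {"dx": -0.001,"dy": 0,"dz": 0,"yaw": 0},
  {"dx": -0.001,"dy": 0,"dz": 0,"yaw": 0},
  {"dx": -0.001,"dy": 0,"dz": 0,"yaw": 0},
  {"dx": -0.001,"dy": 0,"dz": 0,"yaw": 0},
], fingers=1)

```text
time: 31.6
ee_pos: [0.5902, 0.0353, 0.1238]
tcp_rot: [0.602, 0.799, 0.0, -0.0]
force: [0.3, -0.2, 0.0]
finger_gap: 0.0876
grip_force: 0.0
```

Request:
carry_out([
  {"dx": 0,"dy": 0,"dz": -0.01,"yaw": 0},
  {"dx": 0,"dy": 0,"dz": -0.03,"yaw": 0},
  {"dx": 0,"dy": 0,"dz": -0.055,"yaw": 0},
  {"dx": 0.02,"dy": 0,"dz": -0.07,"yaw": 0},
  {"dx": 0.05,"dy": 0,"dz": -0.075,"yaw": 0},
  {"dx": 0.08,"dy": 0,"dz": -0.075,"yaw": 0},
  {"dx": 0.1,"dy": 0,"dz": -0.075,"yaw": 0},
  {"dx": 0.105,"dy": 0,"dz": -0.075,"yaw": 0},
])

```text
time: 32.6
ee_pos: [0.5604, 0.1377, 0.1988]
tcp_rot: [0.601, 0.799, -0.0, -0.0]
force: [0.2, -0.1, 0.0]
finger_gap: 0.0878
grip_force: 0.0
```

Request:
carry_out([
  {"dx": 0,"dy": 0,"dz": 0,"yaw": 0},
  {"dx": 0,"dy": 0,"dz": 0,"yaw": 0},
  {"dx": 0,"dy": 0,"dz": 0,"yaw": 0},
  {"dx": 0,"dy": 0,"dz": 0,"yaw": 0},
  {"dx": 0,"dy": 0,"dz": 0,"yaw": 0},
  {"dx": 0,"dy": 0,"dz": 0,"yaw": 0},
  {"dx": 0,"dy": 0,"dz": 0,"yaw": 0},
  {"dx": 0,"dy": 0,"dz": 0,"yaw": 0},
])

```text
time: 33.6
ee_pos: [0.5612, 0.1362, 0.1988]
tcp_rot: [0.602, 0.799, 0.0, -0.0]
force: [0.4, 0.6, 0.1]
finger_gap: 0.0881
grip_force: 0.0
```

```bash
python3 - <<'E'
from h import *
st(); save('wrist','w8')
W=world('w8'); h=np.radians(106); d=np.array([np.cos(h),np.sin(h)])
L=(W[...,:2]-np.array([.5638,.1260]))@d*1e3
print([(v,L[v,318].round(1),(W[v,318,2]*1e3).round()) for v in range(60,150,3)])
E
```

```text
L,N [10.57 -0.3 ] z 0.1988 FL,FN [ 0.43 -0.57] Fz 0.14 gap 0.08806456703422634 t 33.6
[(60, np.float64(119.4), np.float64(145.0)), (63, np.float64(117.4), np.float64(146.0)), (66, np.float64(116.1), np.float64(142.0)), (69, np.float64(114.1), np.float64(143.0)), (72, np.float64(112.4), np.float64(142.0)), (75, np.float64(110.4), np.float64(143.0)), (78, np.float64(108.4), np.float64(144.0)), (81, np.float64(106.6), np.float64(143.0)), (84, np.float64(104.8), np.float64(141.0)), (87, np.float64(103.0), np.float64(140.0)), (90, np.float64(101.6), np.float64(132.0)), (93, np.float64(100.5), np.float64(116.0)), (96, np.float64(98.4), np.float64(115.0)), (99, np.float64(96.4), np.float64(109.0)), (102, np.float64(94.1), np.float64(110.0)), (105, np.float64(91.7), np.float64(113.0)), (108, np.float64(89.4), np.float64(112.0)), (111, np.float64(87.2), np.float64(110.0)), (114, np.float64(84.9), np.float64(111.0)), (117, np.float64(82.5), np.float64(112.0)), (120, np.float64(80.2), np.float64(111.0)), (123, np.float64(77.9), np.float64(112.0)), (126, np.float64(75.5), np.float64(112.0)), (129, np.float64(73.1), np.float64(112.0)), (132, np.float64(70.8), np.float64(112.0)), (135, np.float64(68.4), np.float64(112.0)), (138, np.float64(66.0), np.float64(112.0)), (141, np.float64(63.7), np.float64(113.0)), (144, np.float64(61.2), np.float64(112.0)), (147, np.float64(58.7), np.float64(112.0))]
```

View pics/w8.png

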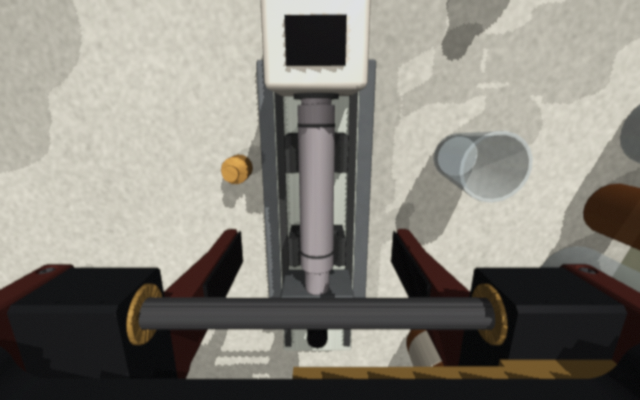

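The tube lies between ram and head, its front end at row 103 (L≈93 mm). The face stood at about 88 mm unpressed, so it is pressed in about 5 mm. The weight and beaker look untouched. Handing in.

```bash
python3 -c "
from station import job
print(job.sign_off())"
```

```text
the job is handed in; nothing more can be done
None
```

The tube is bedded in the Vs and clamped on its own, with the head's sprung face pressed in about 5 mm (half-way); I saw none of the bystanders disturbed, and the job was handed in at about 34 s, verdict not shown.

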